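# Clamp a PCR rack on the plate shaker with the cam-lever bar

## Robot

A 6-joint arm with a two-finger parallel gripper is mounted at the origin on a cart in front of the work surface, level with it; the furniture and walls round the work are solid. World frame = base frame: x ahead of the robot, y to its left, z up, the work surface at z = 0. Lengths are in m, angles in rad, forces in N, time in s.
With the tool pointing down it reaches from about 0.375 to 0.9 m from the base axis. Payload 3.1 kg.
Tool frame: the origin (TCP) lies between the finger pads; the fingertips stand manip.finger_overhang ahead of it and the grasp point (between the pads) lies 5 mm behind it (manip.finger_overhang is the distance from the TCP to the fingertips, in m); z points along the fingers, y is the line along which they close (so a half turn about z gives the same grasp; the last joint's range is limited). The gripper opens to 85 mm and grips with 20 to 120 N. Pads are 22 mm wide; open, the fingers measure 114 mm over their backs; the gripper's body (76 mm by 85 mm) begins 54 mm behind the grasp point. The pads swing forward as they close: fully open they stand 13 mm farther back than shut.
Start: joints at [-1.288, 0.527, 1.433, -0, 1.181, -0.178], TCP at [0.278, -0.56, 0.245] pointing down, gripper open.
Joint ranges: [-3.08, 3.08], [-0.75, 2.2], [0.22, 2.44], [-1.43, 4.57], [0, 2.65], [-2.85, 2.85]. Speed limits (rad/s): [2.79, 2.79, 3.14, 3.14, 3.14, 3.14].

## Interface

Orientations are given as a unit quaternion [x, y, z, w].
In Python, from station import manip gives the robot as it stands.
- The arm moves only by the tool drive_tool, never from a script. Its argument "plan" is a list of rows, each a list of 7 numbers: the shift along the tool's x, y, z in m, then the turn, a rotation vector about the tool's x, y, z in degrees, then the opening, from -1 (shut) to 1 (fully open). In form: [[x, y, z, wx, wy, wz, gripper], ...]. A call has 1 to 10 rows; each row shifts and turns the commanded pose from where the row before left it, along the tool's axes as they then stand; what a row does not reach is not made up. A row lasts 1/10 s, in which the tool goes at most 50 mm and 8.59 degrees, less where a joint would pass 70% of its speed; a pose out of reach is approached as far as the arm can. A call is refused whole if a number of a shift passes 0.05 or a number of a turn 8.59, either way. A call with a gripper value outside its range is refused whole. The fingers move at their own pace and stop on an object; "newtons" is the grip in N (left out, the last holds). Time passes only in rows, so rows that do not move let the fingers close. It gives the time, the measured TCP pose, the force, the opening and the grip force at its end, in the units of the state.
- manip.sense(): the state, without advancing time (a new reading comes with each control period).
- manip.snapshot(name): name is "scene" or "top" or "wrist"; returns a dict with "image" (400x640x3 uint8, red, green, blue), "z_map" (400x640 float32, m along the optical axis (not along the pixel's ray), 0 where there is no reading), "fov_y" (degrees; the focal length in pixels is half the picture's height over the tangent of half this angle, whatever the lens; pixels are square), "cx", "cy" (the principal point, pixels), "k1" (the pictures are not rectified: a ray, as slopes to the right and down, at radius r is drawn at 1 + k1 r^2 times it, then the intrinsics apply), "extrinsics" (4x4, takes a point from camera to world coordinates); the wrist camera has in their place "mount" (4x4, takes a point from camera to tool coordinates, whose origin is the TCP and whose axes are the flange's). Camera axes: x right, y up, looking along -z (the intrinsics and any distortion apply to the point x, -y, -z); pixel columns grow to the right and rows downward; lengths in m; the calibration is good to about 2 mm. A picture is of the moment at which its call begins: read the wrist's pose just before it.
- manip.sign_off(): hands the job in; it is judged then, once.
The state is a dict: "t": time; "q": joint angles; "qd": joint speeds; "tau": joint torques, N m; "tcp_pos": TCP position; "tool_rot": TCP orientation; "force": force on the tool from outside, world axes, zero at the start; "ft_torque": the same for the moment, N m; "finger_gap": opening from 0.0 (shut) to 1.0 (fully open); "gripper_force": force on a finger pad.
Only numpy, scipy, OpenCV 4.12 (cv2) and the standard library are available. Lean on these libraries where they do the work, as an engineer would, in place of code of your own. Each camera call takes 0.05 s, during which the arm holds its last target. There are 200 camera calls.

## Task

Get the pale PCR rack ready for mixing: stand it gently on the plate shaker, midway across it, long side along the travel of the grey clamp bar, between bar and fence, and let go of it. Slide the bar up until its pad pins the rack flush against the black backstop of the fence with a light squeeze of about 8 N and never more than 15 N, then flip the orange cam lever over its dead centre so that it snaps down flat and locks the bar, pushing it with no more than 25 N. Leave everything else on the bench where it is.

Things in the scene. Friction and masses are not known exactly. Their poses are not given: they have to be found in the camera images.
- pcr_rack: pale rack full of small white tubes, a loose block 58 (x) x 86 (y) x 43 mm; rigid walls to 36 mm height, tube caps above; 0.13 to 0.25 kg. Origin: centre of its underside, z up. Grasp it across the 58 mm side, which works with a grip of 15 to 30 N
- shaker: white plate shaker fixed on the bench, 268 (x) x 202 (y) mm, top of its aluminium platform 72 mm above the bench. Origin: centre of its underside. Its +x axis points from the control panel (nearest the robot) to the fence: it is the direction in which the clamp bar slides to clamp; +y is to the left seen from the panel, z up
- platform: flat platform of the shaker, 250 (x from -135 to 115 mm) x 190 (y) mm, top at z = 72 mm in the shaker's frame, where this body's origin and axes also are; two 10 mm slots along x at y = +-60 mm
- fence: fixed fence across the far end of the platform, 150 mm wide in y, 36 mm high above the platform; its origin and axes are the shaker's. It carries a black rubber backstop 74 mm wide on two thumb screws, whose flat face stands somewhere between x = 77 and 85 mm in the shaker's frame, as the last user left it (not measured, not to be changed): feel for it
- rack_seat (a point): point on the platform top at (42, 0, 72) mm in the shaker's frame, axes as the shaker's: under the rack's centre when the rack is home against a backstop screwed fully back; the home place is 0 to 8 mm nearer the bar (-x) by the backstop's setting. Home, the rack's 86 mm length runs along x, either end first
- clamp_bar (a joint): travel of the grey clamp bar, m: 0 = back (near the panel), grows towards the fence, to 0.12; starts at 0 to 0.03. Bar 18 (x) x 160 (y) mm, top 26.5 mm above the platform. It drags with 6 N of friction and stays where left, but backs off under a pad force above 6 N until locked. Pad front: x = -85 mm + travel in the shaker's frame; meets a rack that is home at 0.076 to 0.084
- bar_back (a point): centre of the bar's rear (panel-side) upright face, 13.5 mm above the platform, at x = -109 mm + travel in the shaker's frame; push anywhere on this face to slide the bar, e.g. at y = 0 to +70 mm (the lever stands at y = -60 mm)
- clamp_pad: black rubber pad 6 x 70 x 18 mm on the fence side of the bar, at y = -35 to +35 mm, 6 to 24 mm above the platform; it gives about 1 mm per 12 N and bottoms at 4 mm. Origin: middle of its rear face
- cam_lever (a joint): angle of the orange cam lever, rad, about the bar's x axis: 0 = open (nearly upright, leaning 0.10 rad to -y), grows as it tips to +y, down over the bar; starts there. A spring opposes it at once, most near 0.8 (9 N at 70 mm from the hinge), not at all at the dead centre, about 1.4; past 1.45 it snaps by itself to its stop at 1.66 (flat) and stays; let go before, it springs back
- lever_hinge (a point): axis of the lever, on the bar at y = -60 mm, 42.5 mm above the platform; axes as the shaker's
- lever_grip: orange handle of the cam lever, 13 to 15.5 mm wide (along the bar's x), 8.5 mm thick, reaching from the hinge to 92 mm from it; origin at the hinge, its z axis runs along the lever towards the tip, its -y side is the outer side to push on (it ends on top when closed)
- lever_push (a point): point on the outer (push) face of the lever, 70 mm along it from the hinge, 10.5 mm off the lever's z axis
- cassette_s1: flat white test cassette with two windows, 31 x 69 x 7 mm, loose bystander, not to be disturbed; origin: centre of its underside
- bench_timer: white bench timer with red knob, loose bystander, not to be disturbed; origin: centre of its underside
- dropper_1: dropper bottle with red cap, loose bystander, not to be disturbed; origin: centre of its underside
- dropper_2: dropper bottle with white cap, loose bystander, not to be disturbed; origin: centre of its underside
- beige_tray: small beige tray, loose bystander, not to be disturbed; origin: centre of its underside
Mind the look-alikes: they are no part of the job. Leave any blue or turquoise look-alike of the pcr_rack alone.

How it is judged:
By the outcome, as a careful person would: the job done as asked, in the order asked, and still so for the second after the job is handed in, with the robot touching nothing.
It also fails if it takes over 67 s, if anything falls off the work surface, if the arm or the gripper's body presses on something with over 40 N, if the wrist force passes 120 N, or if a joint passes its speed limit or range.

## Working session

There is one attempt and no reset: what is moved stays moved. The work goes in short steps, Python scripts to look and compute and a tool call to move; the robot and the scene stay as the last step left them, time stands still between calls to the robot, and variables do not carry over. Pictures are saved under pics/ and viewed, at most 10 in all, crops included, and the job is handed in when it is done.

Besides the shell and the picture viewer there is one more tool, called after "Call:" by a JSON object that holds its "op" and its "data", one argument or row to a line. drive_tool: Moves the arm, as the interface text tells. Its arguments: {"type":"object","properties":{"plan":{"type":"array"},"newtons":{"type":"number"}},"required":["plan"]}

```bash
mkdir -p pics && ls && cat > h.py <<'E'
import numpy as np, cv2
from station import manip
def snap(n):
    s=manip.sense(); d=manip.snapshot(n)
    if 'extrinsics' in d: T=np.array(d['extrinsics'])
    else:
        from scipy.spatial.transform import Rotation as R
        W=np.eye(4); W[:3,:3]=R.from_quat(s['tool_rot']).as_matrix(); W[:3,3]=s['tcp_pos']; T=W@np.array(d['mount'])
    return d,T
def cloud(d,T):
    """world xyz for each pixel"""
    z=d['z_map']; h,w=z.shape; f=h/2/np.tan(np.radians(d['fov_y'])/2)
    K=np.array([[f,0,d['cx']],[0,f,d['cy']],[0,0,1]])
    u,v=np.meshgrid(np.arange(w,dtype=np.float32),np.arange(h,dtype=np.float32))
    p=cv2.undistortPoints(np.stack([u,v],-1).reshape(-1,1,2).astype(np.float64),K,np.array([d['k1'],0,0,0.])).reshape(h,w,2)
    P=np.stack([p[...,0]*z,-p[...,1]*z,-z],-1)
    return P@T[:3,:3].T+T[:3,3]
def save(d,name,crop=None,scale=1):
    im=d['image'][...,::-1]
    if crop: im=im[crop[1]:crop[3],crop[0]:crop[2]]
    cv2.imwrite('pics/'+name,cv2.resize(im,None,fx=scale,fy=scale,interpolation=cv2.INTER_CUBIC))
E
python3 - <<'E'
from h import *
print(manip.finger_overhang, manip.sense())
for n in('scene','top'):
    d,T=snap(n); save(d,n+'0.png',scale=1.25); np.savez(n+'0.npz',im=d['image'],X=cloud(d,T)); print(T.round(3).tolist(),d['fov_y'],d['k1'])
E
```

```text
pics
0.014 {'t': 0.0, 'q': array([-1.28852254e+00,  5.28464115e-01,  1.43389402e+00,  4.06400331e-05,
        1.18142040e+00, -1.78475015e-01]), 'qd': array([-6.68572333e-04,  8.05712975e-04, -6.34822875e-05, -2.83732598e-04,
       -1.83575994e-03, -1.72583594e-04]), 'tau': array([-7.00697146e-04, -4.42347980e+01, -1.78026903e+01, -1.31096867e-04,
        8.46372888e-03,  4.26948343e-07]), 'tcp_pos': array([ 0.27774286, -0.55913099,  0.24433749]), 'tool_rot': array([ 9.73582156e-01,  2.28334385e-01, -3.79322442e-05, -1.09244376e-03]), 'force': array([ 0.84491678, -0.55648442, -0.12387898]), 'ft_torque': array([ 0.07224379,  0.05239298, -0.07223884]), 'gripper_force': 0.0, 'finger_gap': 1.0025872551701474}
[[-0.872, 0.281, -0.401, 0.028], [-0.489, -0.48, 0.728, 1.036], [0.012, 0.831, 0.556, 0.771], [0.0, 0.0, 0.0, 1.0]] 49.09739908261384 0.020305497773573596
[[0.025, 0.988, -0.153, 0.342], [-1.0, 0.027, 0.011, 0.158], [0.015, 0.152, 0.988, 1.227], [0.0, 0.0, 0.0, 1.0]] 54.63945479478951 -0.011875169965511346
```

View pics/top0.png

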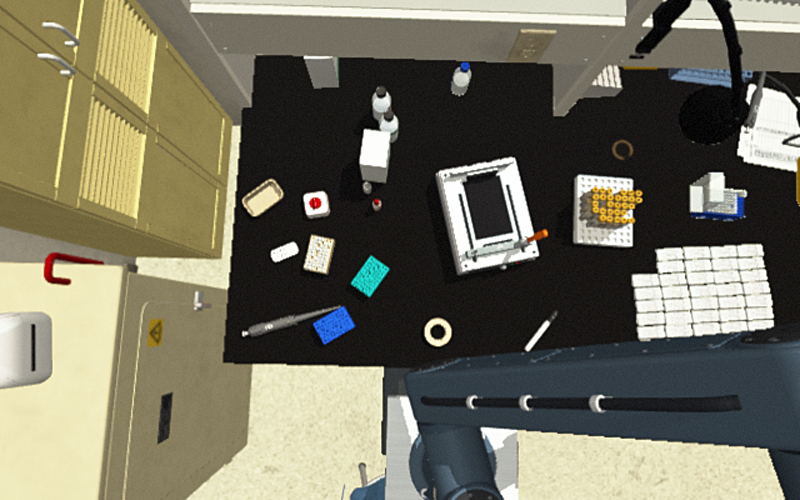

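View pics/scene0.png

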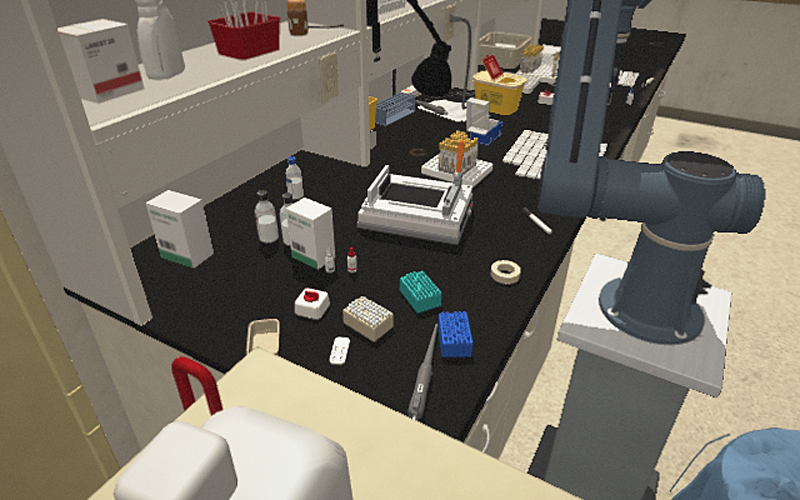

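Candidates in the top view (800×500): the pale rack with white tubes at (320,254), turquoise rack (370,276), blue rack (334,325), white cassette (284,252) and pipette-tip rack (605,210). By the description, I choose the pale one at (320,254). The shaker is at (488,215), with its lever (orange) at (538,236). The panel side is towards the robot.

```bash
python3 - <<'E'
from h import *
Z=np.load('top0.npz'); X=Z['X']; im=Z['im']
b=X[300,150]; print('bench z samples',X[240,190],X[120,230])
def rect(m,off=(0,0)):
    p=X[m][:,:2]*1000; r=cv2.minAreaRect(p.astype(np.float32)); return [np.round(a,1) for a in r],m.sum(),np.median(X[m][:,2])
def box(u0,v0,u1,v1):
    m=np.zeros(X.shape[:2],bool); m[v0:v1,u0:u1]=1; return m
H=X[...,2]
print('rack',rect(box(240,184,272,224)&(H>.03)&(H<.06)))
print('shaker',rect(box(340,118,445,225)&(H>.04)&(H<.09)))
print('plat hist',np.histogram(H[box(340,118,445,225)],bins=np.arange(0,.2,.006)))
for k,bx in dict(cass=(212,190,242,212),timer=(240,150,265,176),tray=(190,140,230,175),d1=(286,140,300,156),d2=(296,155,308,170),turq=(278,200,315,240)).items(): print(k,rect(box(*bx)&(H>.006)))
im2=im[110:250,190:470][...,::-1]; cv2.imwrite('pics/crop1.png',cv2.resize(im2,None,fx=2.85,fy=2.85,interpolation=cv2.INTER_CUBIC))
E
```

```text
bench z samples [ 0.37524136  0.54226648 -0.00186583] [ 0.77146838  0.43998491 -0.00105625]
rack ([array([492.7, 339.8]), array([58.5, 85.1]), np.float64(79.7)], np.int64(497), np.float64(0.03780019904474807))
shaker ([array([597.8, -76.1]), array([273.9, 196.1]), np.float64(13.1)], np.int64(4575), np.float64(0.07175142582179772))
plat hist (array([2833,   54,   21,  123,   52,   22,   50,   89,  190,   60,  267,
       1850, 1988,   67,   44,  117,  318,  163,   92,   16,   29,    9,
          5,    6,    3,    1,    8,    6,    8,    7,    8,    7,    6]), array([0.   , 0.006, 0.012, 0.018, 0.024, 0.03 , 0.036, 0.042, 0.048,
       0.054, 0.06 , 0.066, 0.072, 0.078, 0.084, 0.09 , 0.096, 0.102,
       0.108, 0.114, 0.12 , 0.126, 0.132, 0.138, 0.144, 0.15 , 0.156,
       0.162, 0.168, 0.174, 0.18 , 0.186, 0.192, 0.198]))
cass ([array([495. , 433.1]), array([37.7, 70.3]), np.float64(28.8)], np.int64(109), np.float64(0.007891154046476778))
timer ([array([485.5, 286.3]), array([372.3,  95.1]), np.float64(27.4)], np.int64(362), np.float64(0.030211464810710242))
tray ([array([488. , 362.2]), array([483.4, 132.4]), np.float64(39.1)], np.int64(238), np.float64(0.019718410042376622))
d1 ([array([518.6, 199.5]), array([361.,  32.]), np.float64(8.0)], np.int64(97), np.float64(0.037014082777342194))
d2 ([array([621.8, 201.3]), array([21.6, 17. ]), np.float64(78.0)], np.int64(51), np.float64(0.03770054322271199))
turq ([array([427.6, 206.5]), array([ 98.7, 169.5]), np.float64(89.1)], np.int64(526), np.float64(0.037771188220116714))
```

View pics/crop1.png

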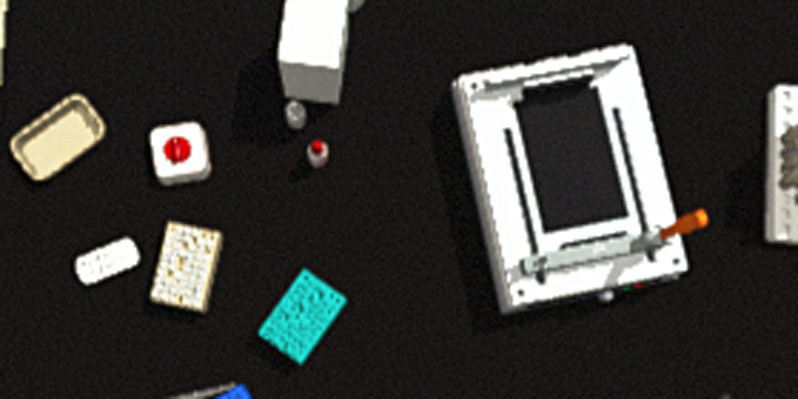

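The crop confirms the target: the pale cream rack with white tubes at crop (186,266), the cassette to its left at (107,260) and turquoise to its right. The shaker's bar sits near the panel at crop (590,255), with the lever tipped out at (690,222). I'll look closer with the wrist camera, shaker first since it is on the way.

Call:
{"op": "drive_tool", "data": {
  "plan": [
    [0,0,-0.05,0,0,6.65,1],
    [0,0,-0.05,0,0,6.65,1],
    [0.031,-0.0365,-0.005,0,0,0,1],
    [0.031,-0.0365,-0.005,0,0,0,1],
    [0.031,-0.0365,-0.005,0,0,0,1],
    [0.031,-0.0365,-0.005,0,0,0,1],
    [0.031,-0.0365,-0.005,0,0,0,1],
    [0.031,-0.0365,-0.005,0,0,0,1],
    [0.031,-0.0365,-0.005,0,0,0,1],
    [0.031,-0.0365,-0.005,0,0,0,1]
  ]
}}

```text
t: 1.1
tcp_pos: [0.4536, -0.2171, 0.3852]
tool_rot: [0.993, 0.114, -0.0, -0.0]
force: [0.7, -0.1, 0.2]
finger_gap: 1.004
gripper_force: 0.0
```

Call:
{"op": "drive_tool", "data": {
  "plan": [
    [0.031,-0.0365,-0.005,0,0,0,1],
    [0.031,-0.0365,-0.005,0,0,0,1],
    [0.031,-0.0365,-0.005,0,0,0,1],
    [0,0,0,0,0,0,1],
    [0,0,0,0,0,0,1]
  ]
}}

```text
t: 1.6
tcp_pos: [0.519, -0.0904, 0.3999]
tool_rot: [0.993, 0.116, -0.001, 0.0]
force: [0.8, -0.3, -1.1]
finger_gap: 1.001
gripper_force: 0.0
```

```bash
python3 - <<'E'
from h import *
d,T=snap('wrist'); print(np.array(d['mount']).round(3).tolist(), d['fov_y'],d['k1'],manip.sense()['tcp_pos'],manip.sense()['q'])
np.savez('w1.npz',im=d['image'],X=cloud(d,T)); save(d,'w1.png',scale=1.25)
E
```

```text
[[-0.0, 0.963, 0.271, 0.068], [1.0, 0.0, -0.0, -0.001], [-0.0, 0.271, -0.963, -0.128], [0.0, 0.0, 0.0, 1.0]] 66.32963046450568 -0.038056356279277455 [ 0.51863246 -0.09138769  0.39979396] [-3.86372200e-01  2.42116054e-01  1.45504591e+00 -7.63812941e-04
  1.44562104e+00  9.55014948e-01]
```

View pics/w1.png

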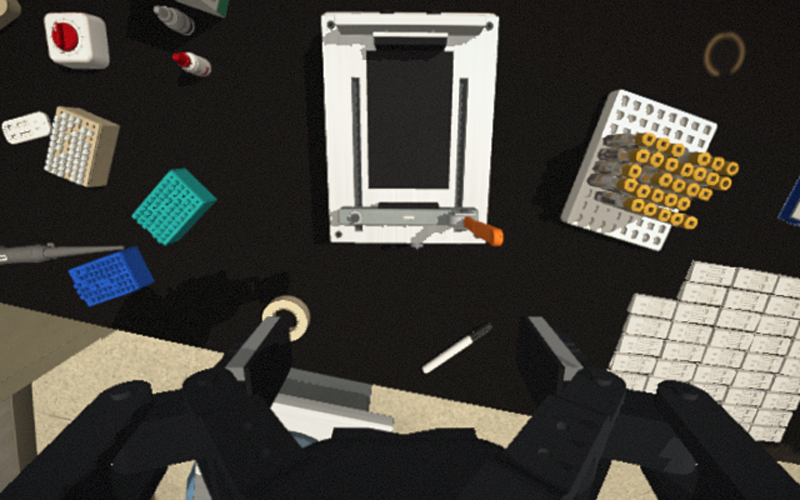

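The wrist view shows the shaker upright at (410,128), with fence and black backstop at the top (410,40). The bar is at (405,216), the orange lever at (480,230), and the pale rack at (82,147) with the cassette at (25,127).

```bash
python3 - <<'E'
from h import *
Z=np.load('w1.npz'); X=Z['X']; im=Z['im'].astype(int); H=X[...,2]
v,u=np.indices(H.shape)
box=lambda a,b,c,d:(u>=a)&(u<c)&(v>=b)&(v<d)
m=box(245,0,410,205)
print('bench',np.median(H[box(150,20,240,80)]))
pl=m&(H>.066)&(H<.076); print('plat z',np.median(H[pl]))
r=cv2.minAreaRect((X[pl][:,:2]*1000).astype(np.float32)); print('plat rect',r,pl.sum())
m4=m&(H>.05)&(H<.078); print('case rect',cv2.minAreaRect((X[m4][:,:2]*1000).astype(np.float32)))
# slots
dark=(im.sum(-1)<200)
cs=[]
for a,c in((278,292),(362,378)):
    s=box(a,68,c,160)&dark; p=X[s][:,:2]; 
    l=cv2.fitLine((p*1000).astype(np.float32),cv2.DIST_HUBER,0,.01,.01).ravel(); print('slot',l,np.degrees(np.arctan2(l[1],l[0])),s.sum()); cs.append(l)
th=np.radians(13.1)
l=np.mean(cs,0); th=np.arctan2(l[1],l[0]); R=np.array([[np.cos(th),np.sin(th)],[-np.sin(th),np.cos(th)]])
print('theta',np.degrees(th))
S=(X[...,:2]*1000)@R.T
print('slot y (rot)',[ (R@c[2:])[1] for c in cs])
for nm,lo,hi in(('plat',.066,.076),('bar',.092,.102),('fence',.103,.113),('case',.04,.062)):
    q=m&(H>lo)&(H<hi); p=S[q]; print(nm,q.sum(),np.percentile(p,[0.5,2,50,98,99.5],axis=0).round(1).tolist())
# rack
q=box(30,80,100,155)&(H>.025)&(H<.06)&(im.sum(-1)>250); print('rack',q.sum(),cv2.minAreaRect((X[q][:,:2]*1000).astype(np.float32)),np.percentile(H[q],[5,50,95]))
q=box(0,80,42,120)&(H>.003)&(H<.012)&(im.sum(-1)>350); print('cass',q.sum(),cv2.boxPoints(cv2.minAreaRect((X[q][:,:2]*1000).astype(np.float32))).round().tolist())
E
```

```text
bench -0.0004902064371979931
plat z 0.07152409696000611
plat rect ((600.2757568359375, -76.4910659790039), (249.79843139648438, 191.0236358642578), 12.782859802246094) 18137
case rect ((604.350341796875, -75.63113403320312), (257.9917907714844, 191.49072265625), 12.882185935974121)
slot [ 9.7569156e-01  2.1914846e-01  5.8216034e+02 -2.0272217e+01] 12.659022 128
slot [ 9.7529256e-01  2.2091730e-01  6.0855334e+02 -1.3866327e+02] 12.762916 287
theta 12.710969
slot y (rot) [np.float32(-147.86986), np.float32(-269.16675)]
plat 18137 [[445.2, -300.7], [448.6, -298.3], [580.4, -205.5], [674.1, -114.7], [687.6, -112.6]]
bar 2264 [[470.9, -284.5], [471.6, -278.3], [488.9, -201.6], [687.8, -132.3], [689.6, -128.3]]
fence 1234 [[476.9, -280.1], [481.0, -277.3], [677.3, -205.1], [683.3, -135.1], [683.6, -132.6]]
case 1003 [[432.1, -297.7], [434.9, -286.6], [575.9, -188.9], [702.0, -126.1], [702.3, -115.1]]
rack 2110 ((493.71484375, 339.2039794921875), (59.20833969116211, 86.52188873291016), 79.63089752197266) [0.02941855 0.03770275 0.04291427]
cass 668 [[472.0, 456.0], [501.0, 393.0], [529.0, 405.0], [499.0, 469.0]]
```

Call:
{"op": "drive_tool", "data": {
  "plan": [
    [0,0,0.02,0,0,7.9,0.6],
    [0,0,0.02,0,0,7.9,0.6],
    [0,0,0.02,0,0,7.9,0.6],
    [-0.0123,-0.0419,0.014,0,0,0,0.6],
    [-0.0123,-0.0419,0.014,0,0,0,0.6],
    [-0.0123,-0.0419,0.014,0,0,0,0.6],
    [-0.0123,-0.0419,0.014,0,0,0,0.6],
    [-0.0123,-0.0419,0.014,0,0,0,0.6],
    [-0.0123,-0.0419,0.014,0,0,0,0.6],
    [-0.0123,-0.0419,0.014,0,0,0,0.6]
  ]
}}

```text
t: 2.65
tcp_pos: [0.4884, 0.2122, 0.2416]
tool_rot: [0.996, -0.094, -0.0, 0.0]
force: [0.6, -0.4, 0.6]
finger_gap: 0.799
gripper_force: 0.0
```

Call:
{"op": "drive_tool", "data": {
  "plan": [
    [-0.0123,-0.0419,0.014,0,0,0,0.6],
    [-0.0123,-0.0419,0.014,0,0,0,0.6],
    [-0.0123,-0.0419,0.014,0,0,0,0.6],
    [0,0,0,0,0,0,0.6],
    [0,0,0,0,0,0,0.6]
  ]
}}

```text
t: 3.15
tcp_pos: [0.4753, 0.342, 0.1994]
tool_rot: [0.996, -0.092, -0.001, 0.001]
force: [0.1, -1.5, -1.0]
finger_gap: 0.795
gripper_force: 0.0
```

```bash
python3 - <<'E'
from h import *
s=manip.sense(); d,T=snap('wrist'); X=cloud(d,T); np.savez('w2.npz',im=d['image'],X=X); save(d,'w2.png',scale=1.25)
im=d['image'].astype(int);H=X[...,2]
near=(np.abs(X[...,0]-.4935)<.075)&(np.abs(X[...,1]-.339)<.052)&(H>.028)&(H<.05)&(d['z_map']>.15)
print('rack',near.sum(),cv2.minAreaRect((X[near][:,:2]*1000).astype(np.float32)),s['tcp_pos'],s['tool_rot'],s['finger_gap'],s['q'])
c=(np.abs(X[...,0]-.50)<.06)&(np.abs(X[...,1]-.43)<.048)&(H>.004)&(H<.012)&(im.sum(-1)>350)
print('cass',c.sum(),cv2.boxPoints(cv2.minAreaRect((X[c][:,:2]*1000).astype(np.float32))).round().tolist())
E
```

```text
rack 5034 ((493.5084533691406, 340.701904296875), (57.709136962890625, 84.90763092041016), 79.1878433227539) [0.47529395 0.34198896 0.19941047] [ 9.95722233e-01 -9.23905295e-02 -7.04268212e-04  8.53589312e-04] 0.7948277029402548 [ 4.33371032e-01  5.31427185e-01  1.57844787e+00 -8.95473266e-04
  1.03379297e+00  2.18967132e+00]
cass 1576 [[472.0, 456.0], [500.0, 393.0], [528.0, 406.0], [500.0, 469.0]]
```

View pics/w2.png

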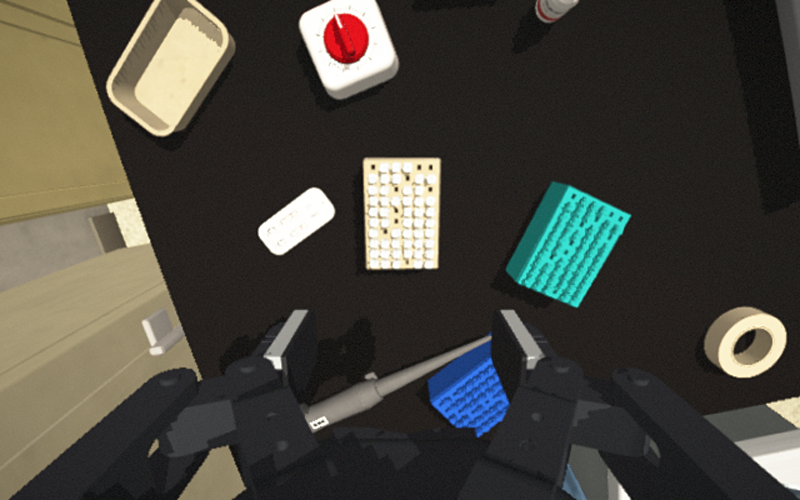

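The rack sits at (402,213), square to the fingers, with the cassette at (297,220) clear of the left finger's path. I'll descend.

Call:
{"op": "drive_tool", "data": {
  "plan": [
    [0,-0.002,0.035,0,0,0,0.6],
    [0,0,0.035,0,0,0,0.6],
    [0,0,0.035,0,0,0,0.6],
    [0,0,0.03,0,0,0,0.6],
    [0,0,0.02,0,0,0,0.6],
    [0,0,0.015,0,0,0,0.6],
    [0,0,0.012,0,0,0,0.6],
    [0,0,0,0,0,0,0.6]
  ]
}}

```text
t: 4.0
tcp_pos: [0.4756, 0.3438, 0.0175]
tool_rot: [0.996, -0.093, -0.001, 0.001]
force: [-0.3, 0.7, -0.2]
finger_gap: 0.798
gripper_force: 0.0
```

Call:
{"op": "drive_tool", "data": {
  "plan": [
    [0,0,0.001,0,0,0,0.3],
    [0,0,0,0,0,0,0.3],
    [0,0,0,0,0,0,0.3],
    [0,0,0,0,0,0,0.3],
    [0,0,0,0,0,0,0.3],
    [0,0,0,0,0,0,0.3]
  ],
  "newtons": 25
}}

```text
t: 4.6
tcp_pos: [0.4761, 0.3453, 0.0182]
tool_rot: [0.996, -0.092, 0.001, -0.0]
force: [0.3, -0.4, 7.3]
finger_gap: 0.675
gripper_force: 27.7
```

Gripped at 57 mm. Lift.

Call:
{"op": "drive_tool", "data": {
  "plan": [
    [0,0,-0.005,0,0,0,0.3],
    [0,0,-0.015,0,0,0,0.3],
    [0,0,-0.03,0,0,0,0.3],
    [0,0,-0.04,0,0,0,0.3],
    [0,0,-0.04,0,0,0,0.3],
    [0,0,-0.04,0,0,0,0.3],
    [0,0,-0.04,0,0,0,0.3],
    [0,0,-0.02,0,0,0,0.3],
    [0,0,0,0,0,0,0.3]
  ]
}}

```text
t: 5.5
tcp_pos: [0.4771, 0.346, 0.2517]
tool_rot: [0.996, -0.092, 0.004, -0.002]
force: [0.1, -0.0, -1.9]
finger_gap: 0.672
gripper_force: 27.5
```

```bash
python3 - <<'E'
from h import *
from scipy.spatial.transform import Rotation as R
s=manip.sense(); d,T=snap('wrist'); X=cloud(d,T); save(d,'w3.png',scale=1.25)
W=np.eye(4); W[:3,:3]=R.from_quat(s['tool_rot']).as_matrix(); W[:3,3]=s['tcp_pos']
P=(X-W[:3,3])@W[:3,:3]
im=d['image'].astype(int)
m=(np.abs(P[...,1])<.027)&(np.abs(P[...,2])<.1)&(P[...,0]>-.07)&(P[...,0]<.12)&(im.sum(-1)>250)
print(s['tcp_pos'],m.sum(),np.percentile(P[m],[1,5,50,95,99],axis=0).round(4).tolist(),s['force'],s['gripper_force'])
E
```

```text
[0.47711441 0.34602182 0.25173823] 28026 [[-0.0212, -0.0265, -0.0251], [-0.0166, -0.0234, -0.0245], [0.0251, -0.0002, -0.0191], [0.0586, 0.0237, -0.0162], [0.0605, 0.0266, 0.0051]] [ 0.13695675 -0.03799837 -1.88388473] 27.485269010066986
```

View pics/w3.png

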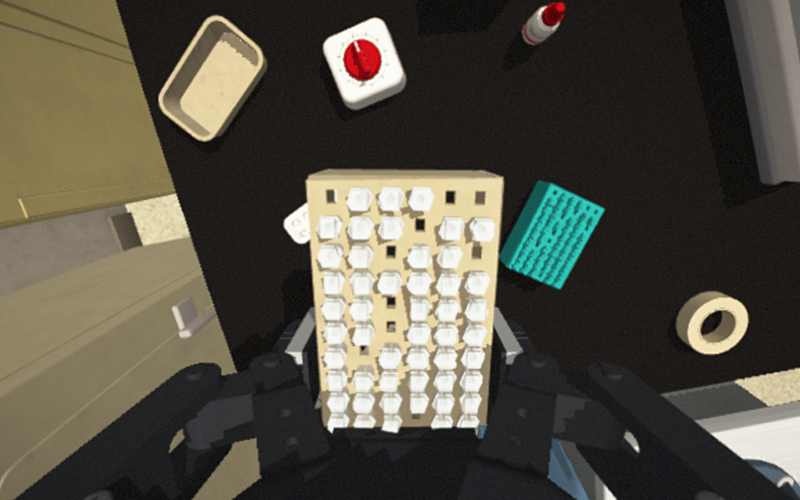

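The rack hangs square between the fingers, with its far end at (405,175). Its centre is 17.5 mm ahead of the TCP. Now I'll carry it to the shaker.

Call:
{"op": "drive_tool", "data": {
  "plan": [
    [0,0,0,0,0,-7.77,0.3],
    [0,0,0,0,0,-7.77,0.3],
    [0,0,0,0,0,-7.77,0.3],
    [0.004,0.03,0,0,0,0,0.3],
    [0.005,0.044,0,0,0,0,0.3],
    [0.005,0.044,0,0,0,0,0.3],
    [0.005,0.044,0,0,0,0,0.3],
    [0.005,0.044,0,0,0,0,0.3],
    [0.005,0.044,0,0,0,0,0.3],
    [0.005,0.044,0,0,0,0,0.3]
  ]
}}

```text
t: 6.55
tcp_pos: [0.5721, 0.0641, 0.2449]
tool_rot: [0.994, 0.111, -0.003, -0.001]
force: [0.1, -0.0, -0.9]
finger_gap: 0.669
gripper_force: 27.5
```

Call:
{"op": "drive_tool", "data": {
  "plan": [
    [0.005,0.044,0,0,0,0,0.3],
    [0.005,0.044,0,0,0,0,0.3],
    [0.004,0.035,0,0,0,0,0.3],
    [0.002,0.02,0,0,0,0,0.3],
    [0,0,0,0,0,0,0.3],
    [0,0,0,0,0,0,0.3]
  ]
}}

```text
t: 7.15
tcp_pos: [0.6193, -0.0694, 0.2458]
tool_rot: [0.994, 0.11, -0.002, -0.001]
force: [0.3, 0.0, -1.5]
finger_gap: 0.675
gripper_force: 27.6
```

```bash
cat > m.py <<'E'
from h import *
from scipy.spatial.transform import Rotation as R
th=np.radians(12.75); c,s_=np.cos(th),np.sin(th); O=np.array([.6101,-.0742])
def toS(p): # world->shaker
    q=np.asarray(p)[...,:2]-O; return np.stack([q[...,0]*c+q[...,1]*s_,-q[...,0]*s_+q[...,1]*c,np.asarray(p)[...,2]],-1)
def st():
    s=manip.sense(); Rm=R.from_quat(s['tool_rot']).as_matrix(); print('tcpS mm',(toS(s['tcp_pos'])*1000).round(1),'yaw',np.degrees(np.arctan2(Rm[1,0],Rm[0,0])).round(2),'tilt',Rm[:2,2].round(4),'F',s['force'].round(1),'gap',s['finger_gap'],'t',s['t'])
    FS=np.array([s['force'][0]*c+s['force'][1]*s_,-s['force'][0]*s_+s['force'][1]*c,s['force'][2]]);print('F shaker',FS.round(1));return s,Rm
E
python3 - <<'E'
from m import *
s,Rm=st()
d,T=snap('wrist'); X=cloud(d,T); np.savez('w4.npz',im=d['image'],X=X); save(d,'w4.png',scale=1.25)
P=(X-s['tcp_pos'])@Rm; im=d['image'].astype(int)
m=(np.abs(P[...,1])<.032)&(P[...,2]<.02)&(P[...,2]>-.035)&(P[...,0]>-.02)&(P[...,0]<.12)&(im.sum(-1)>250)
S=toS(X)*1000
print('rack in shaker',np.percentile(S[m],[1,5,50,95,99],axis=0).round(1).tolist(), cv2.minAreaRect(S[m&(P[...,2]<-.012)][:,:2].astype(np.float32)))
for nm,lo,hi in(('plat',66,77),('fence',103,113),('bar',93,102)):
    q=(S[...,2]>lo)&(S[...,2]<hi)&(np.abs(S[...,1])<110)&(np.abs(S[...,0])<150); print(nm,q.sum(),np.percentile(S[q],[0.5,50,99.5],axis=0).round(1).tolist())
E
```

```text
tcpS mm [ 10.    2.7 245.8] yaw 12.69 tilt [-0.0036  0.0021] F [ 0.3  0.  -1.5] gap 0.6753697243377381 t 7.15
F shaker [ 0.3 -0.1 -1.5]
rack in shaker [[-8.5, -25.2, 242.8], [-4.6, -22.7, 261.7], [35.6, 3.1, 264.3], [69.1, 28.1, 270.3], [70.7, 30.7, 270.8]] ((30.455371856689453, 2.5921554565429688), (63.9794807434082, 80.78435516357422), 89.91532897949219)
plat 11463 [[-63.6, -94.5, 69.7], [68.4, -11.8, 71.6], [114.3, 94.3, 76.9]]
fence 2383 [[94.5, -73.2, 103.4], [99.3, -0.8, 107.4], [104.9, 74.1, 109.2]]
bar 1312 [[78.4, -62.8, 93.1], [85.1, 1.7, 100.8], [112.3, 67.6, 102.0]]
```

View pics/w4.png

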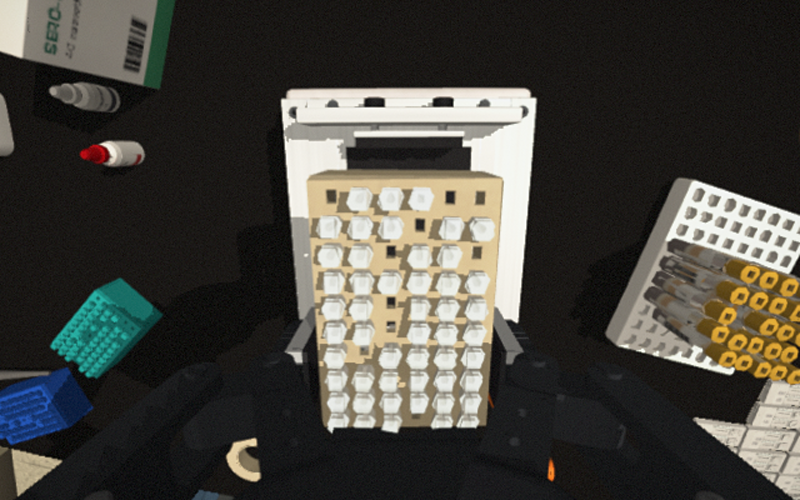

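The rack is over the platform, with the fence and backstop beyond it at (410,130). It needs 2.6 mm toward −y. I'll lower it.

Call:
{"op": "drive_tool", "data": {
  "plan": [
    [0,0.0026,0.02,0,0,0,0.3],
    [0,0,0.035,0,0,0,0.3],
    [0,0,0.035,0,0,0,0.3],
    [0,0,0.03,0,0,0,0.3],
    [0,0,0.02,0,0,0,0.3],
    [0,0,0.008,0,0,0,0.3],
    [0,0,0.002,0,0,0,0.3],
    [0,0,0,0,0,0,0.3],
    [0,0,0,0,0,0,0.3]
  ]
}}

```text
t: 8.1
tcp_pos: [0.622, -0.0727, 0.0988]
tool_rot: [0.994, 0.111, 0.001, 0.0]
force: [0.7, -0.1, -1.0]
finger_gap: 0.675
gripper_force: 27.6
```

Call:
{"op": "drive_tool", "data": {
  "plan": [
    [0,0,0.001,0,0,0,0.3],
    [0,0,0.001,0,0,0,0.3],
    [0,0,0.001,0,0,0,0.3]
  ]
}}

```text
t: 8.4
tcp_pos: [0.6213, -0.073, 0.0948]
tool_rot: [0.994, 0.111, 0.0, 0.0]
force: [-0.7, -0.7, -1.2]
finger_gap: 0.67
gripper_force: 27.6
```

```bash
python3 - <<'E'
from m import *
st()
E
```

```text
tcpS mm [11.2 -1.3 94.8] yaw 12.7 tilt [ 0.0008 -0.0002] F [-0.7 -0.7 -1.2] gap 0.6703365391413778 t 8.4
F shaker [-0.9 -0.5 -1.2]
```

Call:
{"op": "drive_tool", "data": {
  "plan": [
    [0,-0.0012,0.001,0,0,0,0.3],
    [0,0,0.001,0,0,0,0.3],
    [0,0,0.001,0,0,0,0.3],
    [0,0,0,0,0,0,0.3]
  ]
}}

```text
t: 8.8
tcp_pos: [0.6207, -0.0716, 0.0911]
tool_rot: [0.994, 0.111, -0.0, -0.0]
force: [-0.6, 0.6, -1.8]
finger_gap: 0.681
gripper_force: 27.6
```

Call:
{"op": "drive_tool", "data": {
  "plan": [
    [0,0,0.001,0,0,0,0.3],
    [0,0,0,0,0,0,0.3]
  ]
}}

```text
t: 9.0
tcp_pos: [0.6209, -0.0717, 0.0903]
tool_rot: [0.994, 0.111, 0.0, 0.0]
force: [0.8, 0.0, -1.5]
finger_gap: 0.678
gripper_force: 27.6
```

Call:
{"op": "drive_tool", "data": {
  "plan": [
    [0,0,0.001,0,0,0,0.3],
    [0,0,0,0,0,0,0.3]
  ]
}}

```text
t: 9.2
tcp_pos: [0.6209, -0.0717, 0.0902]
tool_rot: [0.994, 0.111, 0.0, 0.0]
force: [-2.3, 0.0, 4.6]
finger_gap: 0.672
gripper_force: 28.2
```

Touchdown at 4.6 N. I'll release and retreat.

Call:
{"op": "drive_tool", "data": {
  "plan": [
    [0,0,0,0,0,0,0.45],
    [0,0,0,0,0,0,0.6],
    [0,0,0,0,0,0,0.6],
    [0,0,-0.005,0,0,0,0.6],
    [0,0,-0.02,0,0,0,0.6],
    [0,0,-0.04,0,0,0,0.6],
    [0,0,-0.045,0,0,0,0.6],
    [0,0,-0.045,0,0,0,0.6],
    [0,0,-0.045,0,0,0,0.6],
    [0,0,0,0,0,0,0.6]
  ]
}}

```text
t: 10.2
tcp_pos: [0.6248, -0.0727, 0.2976]
tool_rot: [0.994, 0.111, 0.007, 0.003]
force: [0.2, -0.1, -0.8]
finger_gap: 0.803
gripper_force: 0.0
```

```bash
python3 - <<'E'
from m import *
st()
for n in('wrist','top'):
    d,T=snap(n); X=cloud(d,T); S=toS(X)*1000
    save(d,n+'5.png',scale=1.25)
    q=(S[...,2]>100)&(S[...,2]<120)&(np.abs(S[...,1])<50)&(S[...,0]>-30)&(S[...,0]<72.5+3)
    print(n,'rack',q.sum(),cv2.minAreaRect(S[q][:,:2].astype(np.float32)),np.median(S[q][:,2]))
    q=(S[...,2]>93)&(S[...,2]<102)&(np.abs(S[...,1])<50)&(S[...,0]<-70)&(S[...,0]>-125)
    if q.sum(): print('bar',q.sum(),np.percentile(S[q],[1,50,99],axis=0).round(1).tolist())
E
```

```text
tcpS mm [ 14.6  -1.7 297.6] yaw 12.73 tilt [ 0.0156 -0.0046] F [ 0.2 -0.1 -0.8] gap 0.8034079564937606 t 10.2
F shaker [ 0.2 -0.1 -0.8]
wrist rack 4255 ((29.060508728027344, 0.7285594940185547), (57.795440673828125, 85.45295715332031), 89.61084747314453) 108.25059680124427
bar 1489 [[-107.8, -47.1, 93.4], [-95.2, 1.8, 97.5], [-84.0, 48.9, 99.6]]
top rack 326 ((27.152950286865234, 17.183673858642578), (57.08818435668945, 80.02519989013672), 64.2168197631836) 109.79303429960518
bar 85 [[-108.4, 9.0, 93.1], [-97.4, 30.1, 98.5], [-84.8, 49.6, 101.5]]
```

View pics/wrist5.png

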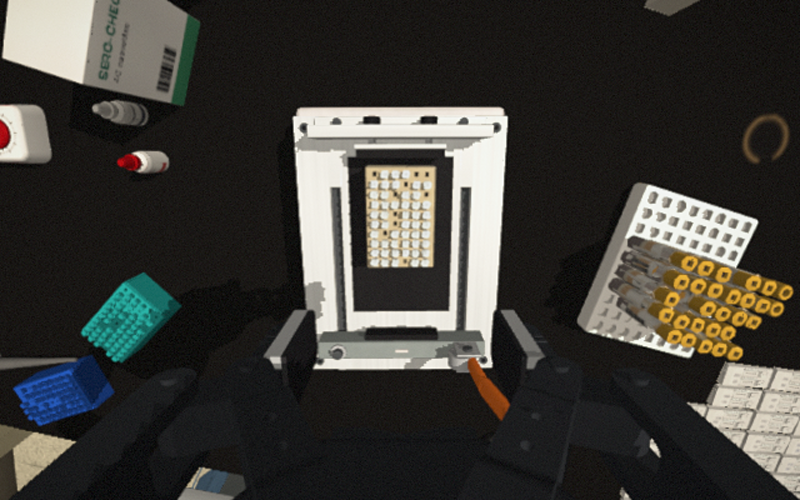

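The rack stands at shaker (29.1, 0.7) mm, yaw within 0.4°, in the picture at (400,217). The bar is at (400,347), with travel about 1 mm. I'll close the fingers and go behind the bar at y≈+15.

Call:
{"op": "drive_tool", "data": {
  "plan": [
    [-0.02,-0.004,0,0,0,0,-1],
    [-0.035,-0.004,0,0,0,0,-1],
    [-0.035,-0.004,0,0,0,0,-1],
    [-0.035,-0.0047,0,0,0,0,-1],
    [-0.022,0,0,0,0,0,-1],
    [0,0,0,0,0,0,-1],
    [0,0,0.03,0,0,0,-1],
    [0,0,0.03,0,0,0,-1],
    [0,0,0,0,0,0,-1]
  ],
  "newtons": 20
}}

```text
t: 11.2
tcp_pos: [0.4716, -0.0865, 0.2253]
tool_rot: [0.994, 0.111, -0.004, -0.003]
force: [-0.7, 0.4, -1.2]
finger_gap: 0.0
gripper_force: 0.0
```

```bash
python3 - <<'E'
from m import *
st()
E
```

```text
tcpS mm [-137.8   18.6  225.3] yaw 12.7 tilt [-0.009   0.0042] F [-0.7  0.4 -1.2] gap 5.992995674313908e-05 t 11.2
F shaker [-0.6  0.5 -1.2]
```

Call:
{"op": "drive_tool", "data": {
  "plan": [
    [0.003,0.003,0.035,0,0,0,-1],
    [0,0,0.035,0,0,0,-1],
    [0,0,0.03,0,0,0,-1],
    [0,0,0.015,0,0,0,-1],
    [0,0,0,0,0,0,-1],
    [0,0,0,0,0,0,-1]
  ]
}}

```text
t: 11.8
tcp_pos: [0.4784, -0.0902, 0.1146]
tool_rot: [0.994, 0.111, 0.0, 0.0]
force: [-0.2, -0.3, -0.4]
finger_gap: 0.0
gripper_force: 0.0
```

```bash
python3 - <<'E'
from m import *
st()
E
```

```text
tcpS mm [-132.    13.5  114.6] yaw 12.72 tilt [ 0.0006 -0.0002] F [-0.2 -0.3 -0.4] gap 0.00014704412624811798 t 11.8
F shaker [-0.3 -0.3 -0.4]
```

Call:
{"op": "drive_tool", "data": {
  "plan": [
    [0,0,0.015,0,0,0,-1],
    [0,0,0.007,0,0,0,-1],
    [0,0,0,0,0,0,-1],
    [0.006,0,0,0,0,0,-1],
    [0.004,0,0,0,0,0,-1],
    [0.004,0,0,0,0,0,-1],
    [0.006,0,0,0,0,0,-1],
    [0.008,0,0,0,0,0,-1]
  ]
}}

```text
t: 12.6
tcp_pos: [0.5024, -0.0839, 0.0925]
tool_rot: [0.994, 0.111, -0.003, -0.0]
force: [-6.4, -4.5, 4.4]
finger_gap: -0.003
gripper_force: 3.5
```

```bash
python3 - <<'E'
from m import *
st()
E
```

```text
tcpS mm [-107.2   14.3   92.5] yaw 12.8 tilt [-0.0058 -0.    ] F [-6.4 -4.5  4.4] gap -0.002566785693139795 t 12.6
F shaker [-7.3 -2.9  4.4]
```

Call:
{"op": "drive_tool", "data": {
  "plan": [
    [0.01,0,0,0,0,0,-1],
    [0.01,0,0,0,0,0,-1],
    [0.01,0,0,0,0,0,-1],
    [0.006,0,0,0,0,0,-1],
    [0.003,0,0,0,0,0,-1],
    [0,0,0,0,0,0,-1]
  ]
}}

```text
t: 13.2
tcp_pos: [0.5413, -0.075, 0.0925]
tool_rot: [0.994, 0.111, -0.002, -0.0]
force: [-4.4, -1.7, 3.8]
finger_gap: 0.002
gripper_force: 2.3
```

```bash
python3 - <<'E'
from m import *
st()
E
```

```text
tcpS mm [-67.3  14.4  92.5] yaw 12.77 tilt [-0.0038  0.0003] F [-4.4 -1.7  3.8] gap 0.0015028865583334165 t 13.2
F shaker [-4.7 -0.7  3.8]
```

Call:
{"op": "drive_tool", "data": {
  "plan": [
    [0.003,0,0,0,0,0,-1],
    [0.003,0,0,0,0,0,-1],
    [0.003,0,0,0,0,0,-1],
    [0.002,0,0,0,0,0,-1],
    [0.002,0,0,0,0,0,-1],
    [0.002,0,0,0,0,0,-1],
    [0.001,0,0,0,0,0,-1],
    [0,0,0,0,0,0,-1]
  ]
}}

```text
t: 14.0
tcp_pos: [0.5564, -0.0715, 0.0924]
tool_rot: [0.994, 0.111, -0.002, -0.0]
force: [-5.0, -2.0, 3.9]
finger_gap: 0.003
gripper_force: 2.7
```

```bash
python3 - <<'E'
from m import *
st()
E
```

```text
tcpS mm [-51.7  14.5  92.4] yaw 12.75 tilt [-0.0044  0.0005] F [-5.  -2.   3.9] gap 0.0028392545885764396 t 14.0
F shaker [-5.3 -0.9  3.9]
```

Call:
{"op": "drive_tool", "data": {
  "plan": [
    [0.001,0,0,0,0,0,-1],
    [0.001,0,0,0,0,0,-1],
    [0.001,0,0,0,0,0,-1],
    [0.0005,0,0,0,0,0,-1]
  ]
}}

```text
t: 14.4
tcp_pos: [0.5594, -0.0708, 0.0924]
tool_rot: [0.994, 0.111, -0.003, -0.0]
force: [-6.3, -2.4, 5.5]
finger_gap: 0.002
gripper_force: 3.5
```

Call:
{"op": "drive_tool", "data": {
  "plan": [
    [0.0005,0,0,0,0,0,-1],
    [0.0005,0,0,0,0,0,-1]
  ]
}}

```text
t: 14.6
tcp_pos: [0.5602, -0.0706, 0.0924]
tool_rot: [0.994, 0.111, -0.003, -0.0]
force: [-5.1, -2.4, 5.5]
finger_gap: -0.001
gripper_force: 3.5
```

Call:
{"op": "drive_tool", "data": {
  "plan": [
    [0.0005,0,0,0,0,0,-1],
    [0.0005,0,0,0,0,0,-1]
  ]
}}

```text
t: 14.8
tcp_pos: [0.5612, -0.0704, 0.0924]
tool_rot: [0.994, 0.111, -0.003, -0.001]
force: [-6.1, -3.0, 5.3]
finger_gap: 0.002
gripper_force: 3.5
```

```bash
python3 - <<'E'
from m import *
st()
E
```

```text
tcpS mm [-46.9  14.6  92.4] yaw 12.76 tilt [-0.0058  0.0004] F [-6.1 -3.   5.3] gap 0.001994414274694304 t 14.8
F shaker [-6.6 -1.6  5.3]
```

```bash
python3 - <<'E'
from m import *
for n in('wrist','top','scene'):
    d,T=snap(n); S=toS(cloud(d,T))*1000
    q=(np.abs(S[...,1])<25)&(S[...,0]>20)&(S[...,0]<112)&(S[...,2]>60)&(S[...,2]<125)
    p=S[q]; b=np.arange(50,112,2)
    i=np.digitize(p[:,0],b); print(n,[(int(b[k-1]),int(np.median(p[i==k][:,2])),(i==k).sum()) for k in range(1,len(b)) if (i==k).any()])
E
```

```text
wrist [(50, 112, np.int64(961)), (52, 108, np.int64(878)), (54, 107, np.int64(804)), (56, 109, np.int64(1274)), (58, 107, np.int64(253)), (60, 71, np.int64(32)), (68, 71, np.int64(28)), (70, 71, np.int64(23))]
top [(50, 113, np.int64(6)), (52, 107, np.int64(5)), (54, 108, np.int64(4)), (56, 110, np.int64(11)), (58, 113, np.int64(9)), (60, 114, np.int64(3)), (62, 110, np.int64(7)), (64, 108, np.int64(10)), (66, 111, np.int64(5)), (68, 110, np.int64(7)), (70, 107, np.int64(12)), (72, 108, np.int64(1)), (76, 95, np.int64(7)), (78, 97, np.int64(23)), (80, 101, np.int64(12)), (82, 101, np.int64(9)), (84, 101, np.int64(10)), (86, 103, np.int64(12)), (88, 101, np.int64(8)), (92, 93, np.int64(6)), (94, 97, np.int64(34)), (96, 107, np.int64(13)), (98, 108, np.int64(12)), (100, 109, np.int64(13)), (102, 107, np.int64(7)), (104, 105, np.int64(3)), (108, 95, np.int64(2))]
scene [(50, 111, np.int64(6)), (52, 113, np.int64(5)), (54, 107, np.int64(5)), (56, 109, np.int64(3)), (58, 111, np.int64(6)), (60, 110, np.int64(7)), (62, 112, np.int64(7)), (64, 109, np.int64(1)), (66, 109, np.int64(8)), (68, 113, np.int64(3)), (70, 109, np.int64(6)), (72, 112, np.int64(1)), (76, 69, np.int64(1)), (78, 83, np.int64(5)), (80, 96, np.int64(13)), (82, 99, np.int64(6)), (84, 101, np.int64(4)), (86, 100, np.int64(6)), (88, 101, np.int64(6)), (90, 100, np.int64(3)), (94, 103, np.int64(9)), (96, 101, np.int64(14)), (98, 105, np.int64(7)), (100, 107, np.int64(5)), (102, 107, np.int64(5)), (104, 107, np.int64(4)), (106, 104, np.int64(1))]
```

The cameras put the backstop face near x≈79 and the rack front at 72–74, so about 5 mm remain.

Call:
{"op": "drive_tool", "data": {
  "plan": [
    [0.0005,0,0,0,0,0,-1],
    [0.0005,0,0,0,0,0,-1],
    [0.0005,0,0,0,0,0,-1]
  ]
}}

```text
t: 15.25
tcp_pos: [0.5626, -0.0701, 0.0924]
tool_rot: [0.994, 0.111, -0.003, -0.001]
force: [-6.7, -2.0, 4.8]
finger_gap: -0.004
gripper_force: 3.5
```

```bash
python3 - <<'E'
from m import *
st()
E
```

```text
tcpS mm [-45.5  14.5  92.4] yaw 12.76 tilt [-0.0059  0.0004] F [-6.7 -2.   4.8] gap -0.0035812757894449496 t 15.25
F shaker [-7.  -0.5  4.8]
```

Call:
{"op": "drive_tool", "data": {
  "plan": [
    [0.0005,0,0,0,0,0,-1],
    [0.0005,0,0,0,0,0,-1]
  ]
}}

```text
t: 15.45
tcp_pos: [0.5635, -0.0698, 0.0924]
tool_rot: [0.994, 0.111, -0.003, -0.001]
force: [-6.9, -2.1, 5.1]
finger_gap: -0.005
gripper_force: 3.5
```

Call:
{"op": "drive_tool", "data": {
  "plan": [
    [0.0005,0,0,0,0,0,-1],
    [0.0005,0,0,0,0,0,-1]
  ]
}}

```text
t: 15.65
tcp_pos: [0.5645, -0.0696, 0.0924]
tool_rot: [0.994, 0.111, -0.003, -0.001]
force: [-6.3, -2.2, 4.9]
finger_gap: -0.001
gripper_force: 3.5
```

Call:
{"op": "drive_tool", "data": {
  "plan": [
    [0.0005,0,0,0,0,0,-1],
    [0.0004,0,0,0,0,0,-1]
  ]
}}

```text
t: 15.85
tcp_pos: [0.5654, -0.0694, 0.0924]
tool_rot: [0.994, 0.111, -0.003, -0.0]
force: [-6.9, -2.7, 5.4]
finger_gap: -0.003
gripper_force: 3.5
```

Call:
{"op": "drive_tool", "data": {
  "plan": [
    [0.0004,0,0,0,0,0,-1],
    [0.0004,0,0,0,0,0,-1]
  ]
}}

```text
t: 16.05
tcp_pos: [0.566, -0.0693, 0.0924]
tool_rot: [0.994, 0.111, -0.003, -0.001]
force: [-7.1, -3.0, 5.6]
finger_gap: -0.002
gripper_force: 4.0
```

Call:
{"op": "drive_tool", "data": {
  "plan": [
    [0.0004,0,0,0,0,0,-1],
    [0.0004,0,0,0,0,0,-1]
  ]
}}

```text
t: 16.25
tcp_pos: [0.5662, -0.0692, 0.0924]
tool_rot: [0.994, 0.111, -0.004, -0.001]
force: [-7.9, -3.2, 7.5]
finger_gap: -0.0
gripper_force: 4.7
```

Home contact (force rising, motion stalling). I'll squeeze in small steps.

Call:
{"op": "drive_tool", "data": {
  "plan": [
    [0.0004,0,0,0,0,0,-1],
    [0,0,0,0,0,0,-1]
  ]
}}

```text
t: 16.45
tcp_pos: [0.5662, -0.0692, 0.0924]
tool_rot: [0.994, 0.111, -0.004, -0.001]
force: [-8.6, -3.7, 6.6]
finger_gap: -0.001
gripper_force: 4.8
```

```bash
python3 - <<'E'
from m import *
st()
E
```

```text
tcpS mm [-41.7  14.6  92.4] yaw 12.79 tilt [-0.0083  0.0001] F [-8.6 -3.7  6.6] gap -0.0005905670869926675 t 16.45
F shaker [-9.2 -1.7  6.6]
```

Call:
{"op": "drive_tool", "data": {
  "plan": [
    [0.0005,0,0,0,0,0,-1],
    [0.0005,0,0,0,0,0,-1],
    [0,0,0,0,0,0,-1]
  ]
}}

```text
t: 16.75
tcp_pos: [0.5664, -0.0691, 0.0924]
tool_rot: [0.994, 0.111, -0.005, -0.001]
force: [-10.0, -4.3, 7.6]
finger_gap: -0.007
gripper_force: 5.7
```

Call:
{"op": "drive_tool", "data": {
  "plan": [
    [0.0005,0,0,0,0,0,-1],
    [0.0005,0,0,0,0,0,-1],
    [0.0005,0,0,0,0,0,-1],
    [0,0,0,0,0,0,-1],
    [0,0,0,0,0,0,-1]
  ]
}}

```text
t: 17.25
tcp_pos: [0.5668, -0.069, 0.0924]
tool_rot: [0.994, 0.112, -0.006, -0.001]
force: [-12.8, -5.5, 9.5]
finger_gap: 0.003
gripper_force: 7.1
```

```bash
python3 - <<'E'
from m import *
st()
E
```

```text
tcpS mm [-41.1  14.6  92.4] yaw 12.82 tilt [-0.0125 -0.0002] F [-12.8  -5.5   9.5] gap 0.00270870759028259 t 17.25
F shaker [-13.7  -2.5   9.5]
```

The push is 13.7 N, so the pad squeeze is about 7.7 N after the bar's 6 N drag. I'll back off, rise and look at the lever.

Call:
{"op": "drive_tool", "data": {
  "plan": [
    [-0.002,0,0,0,0,0,-1],
    [-0.004,0,0,0,0,0,-1],
    [-0.012,0,0,0,0,0,-1],
    [-0.02,0,-0.01,0,0,0,-1],
    [0,0,-0.04,0,0,0,-1],
    [0,0,-0.045,0,0,0,-1],
    [0,0,-0.045,0,0,0,-1],
    [-0.02,0,-0.045,0,0,0,-1],
    [-0.03,0,-0.03,0,0,0,-1],
    [0,0,0,0,0,0,-1]
  ]
}}

```text
t: 18.25
tcp_pos: [0.486, -0.0886, 0.3117]
tool_rot: [0.994, 0.11, 0.004, 0.002]
force: [0.5, 0.0, -0.4]
finger_gap: 0.004
gripper_force: 0.0
```

```bash
python3 - <<'E'
from m import *
st()
for n in('wrist','top','scene'):
    d,T=snap(n); S=toS(cloud(d,T))*1000; im=d['image'].astype(int)
    if n=='wrist': save(d,'w6.png',scale=1.25)
    o=(im[...,0]>110)&(im[...,1]<.65*im[...,0])&(im[...,2]<.4*im[...,0])&(np.abs(S[...,0]+20)<60)&(np.abs(S[...,1]+60)<50)&(S[...,2]>90)&(S[...,2]<230)
    print(n,'lever',o.sum(), np.percentile(S[o],[1,10,50,90,99],axis=0).round(1).tolist() if o.sum() else '')
    q=(S[...,2]>93)&(S[...,2]<101)&(np.abs(S[...,1])<34)&(S[...,0]<-10)&(S[...,0]>-50)
    if q.sum(): print('bar',q.sum(),np.percentile(S[q],[1,50,99],axis=0).round(1).tolist())
    q=(S[...,2]>103)&(S[...,2]<120)&(np.abs(S[...,1])<50)&(S[...,0]>-20)&(S[...,0]<88)&(im.sum(-1)>250)
    print('rack',q.sum(),cv2.minAreaRect(S[q][:,:2].astype(np.float32)))
E
```

```text
tcpS mm [-124.2   13.4  311.7] yaw 12.67 tilt [ 0.0076 -0.0036] F [ 0.5  0.  -0.4] gap 0.0036717829407983136 t 18.25
F shaker [ 0.5 -0.1 -0.4]
wrist lever 874 [[-28.7, -80.4, 127.2], [-27.2, -77.5, 147.6], [-22.2, -70.0, 185.5], [-17.0, -61.7, 203.5], [-15.1, -59.6, 205.0]]
bar 1349 [[-31.0, -33.2, 93.6], [-21.0, -0.1, 97.8], [-10.6, 33.5, 99.9]]
rack 4052 ((19.21003532409668, -10.12978744506836), (77.39237976074219, 78.67219543457031), 0.10830549150705338)
top lever 22 [[-26.2, -67.1, 132.6], [-25.3, -66.1, 134.7], [-21.9, -62.7, 155.9], [-18.2, -60.1, 169.4], [-16.1, -59.3, 175.7]]
bar 131 [[-31.3, -31.9, 93.4], [-21.6, 4.5, 97.9], [-10.2, 33.8, 100.8]]
rack 543 ((34.256690979003906, -6.438835144042969), (105.9331283569336, 73.82316589355469), 0.28828945755958557)
scene lever 103 [[-27.7, -80.5, 123.1], [-25.9, -74.7, 133.1], [-21.2, -67.6, 170.5], [-15.5, -60.8, 197.4], [-13.8, -57.1, 202.6]]
bar 62 [[-29.7, -30.2, 94.0], [-21.2, 2.4, 97.8], [-10.5, 32.8, 100.8]]
rack 278 ((30.374774932861328, -7.727710723876953), (97.77500915527344, 82.542236328125), 0.03501458838582039)
```

View pics/w6.png

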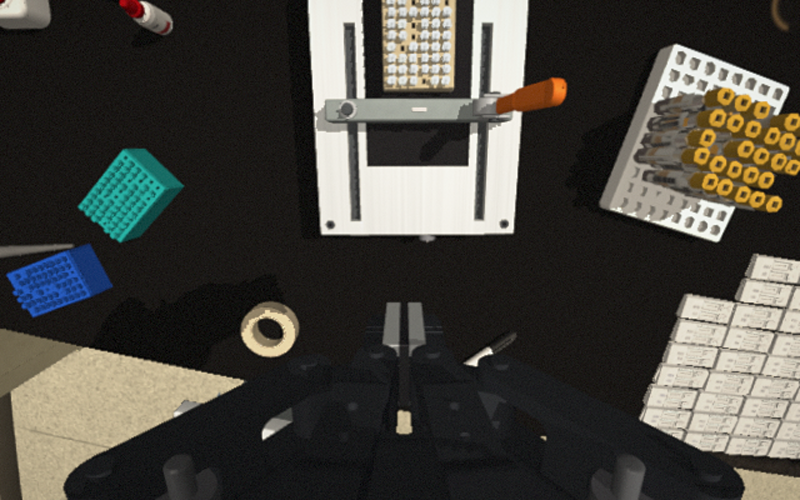

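The lever is orange at (530,95), centred at shaker x≈−22, with its tip's outer face at y≈−80. The pad touches the rack at (418,95). I'll move to the lever's outer side, finger corner near 70 mm from the hinge.

Call:
{"op": "drive_tool", "data": {
  "plan": [
    [0.0255,0.0279,0,0,0,0,-1],
    [0.0255,0.0279,0,0,0,0,-1],
    [0.0255,0.0279,0,0,0,0,-1],
    [0.0255,0.0279,0,0,0,0,-1],
    [0,0,0,0,0,0,-1],
    [0,0,0.035,0,0,0,-1],
    [0,0,0.035,0,0,0,-1],
    [0,0,0.03,0,0,0,-1],
    [0,0,0,0,0,0,-1],
    [0,0,0,0,0,0,-1]
  ]
}}

```text
t: 19.4
tcp_pos: [0.6101, -0.1736, 0.206]
tool_rot: [0.994, 0.111, -0.001, -0.001]
force: [1.0, 1.0, 0.2]
finger_gap: 0.001
gripper_force: 0.0
```

```bash
cat > arc.py <<'E'
from m import *
s,_=st(); p=toS(s['tcp_pos'])*1000
w=8
print('tool shifts from now (mm): x',-22-p[0])
prev=None
for th,d in zip(np.arange(-.1,1.56,.1),[10.5,9.5,8.5,7.5,7,6.5,6.5,6.5,6.5,6.5,6.5,7,7,7,7,7,7]):
    y=-60+70*np.sin(th)-d*np.cos(th)-w; z=114.5+70*np.cos(th)+d*np.sin(th)+14
    t=np.array([-(y-p[1]),-(z-p[2])])
    print(round(th,2),'tcp y,z',round(y,1),round(z,1),'cum',t.round(1),'step',(t-prev).round(1) if prev is not None else ''); prev=t
E
python3 arc.py
```

```text
tcpS mm [-21.9 -96.9 206. ] yaw 12.74 tilt [-0.0028  0.0016] F [1.  1.  0.2] gap 0.0013007057014960612 t 19.4
F shaker [1.2 0.8 0.2]
tool shifts from now (mm): x -0.08003784782374623
-0.1 tcp y,z -85.4 197.1 cum [-11.5   8.9] step 
0.0 tcp y,z -77.5 198.5 cum [-19.4   7.5] step [-7.9 -1.4]
0.1 tcp y,z -69.5 199.0 cum [-27.5   7. ] step [-8.  -0.5]
0.2 tcp y,z -61.4 198.6 cum [-35.5   7.4] step [-8.   0.4]
0.3 tcp y,z -54.0 197.4 cum [-42.9   8.5] step [-7.4  1.2]
0.4 tcp y,z -46.7 195.5 cum [-50.2  10.5] step [-7.3  1.9]
0.5 tcp y,z -40.1 193.0 cum [-56.8  12.9] step [-6.6  2.5]
0.6 tcp y,z -33.8 189.9 cum [-63.1  16. ] step [-6.3  3.1]
0.7 tcp y,z -27.9 186.2 cum [-69.1  19.7] step [-6.   3.7]
0.8 tcp y,z -22.3 181.9 cum [-74.6  24. ] step [-5.6  4.3]
0.9 tcp y,z -17.2 177.1 cum [-79.7  28.9] step [-5.1  4.8]
1.0 tcp y,z -12.9 172.2 cum [-84.1  33.7] step [-4.3  4.9]
1.1 tcp y,z -8.8 166.5 cum [-88.2  39.5] step [-4.1  5.7]
1.2 tcp y,z -5.3 160.4 cum [-91.6  45.6] step [-3.5  6.1]
1.3 tcp y,z -2.4 154.0 cum [-94.5  52. ] step [-2.9  6.4]
1.4 tcp y,z -0.2 147.3 cum [-96.7  58.7] step [-2.2  6.7]
1.5 tcp y,z 1.3 140.4 cum [-98.3  65.5] step [-1.5  6.9]
```

Call:
{"op": "drive_tool", "data": {
  "plan": [
    [0,-0.002,0.006,0,0,0,-1],
    [0,-0.004,0.003,0,0,0,-1],
    [0,-0.0055,0,0,0,0,-1],
    [0,-0.004,-0.0007,0,0,0,-1],
    [0,-0.004,-0.0007,0,0,0,-1],
    [0,0,0,0,0,0,-1]
  ]
}}

```text
t: 20.0
tcp_pos: [0.6065, -0.155, 0.2003]
tool_rot: [0.994, 0.111, 0.001, 0.0]
force: [1.4, -0.7, -0.2]
finger_gap: 0.001
gripper_force: 0.9
```

```bash
python3 arc.py | head -3
```

```text
tcpS mm [-21.3 -78.  200.3] yaw 12.75 tilt [ 0.0011 -0.0007] F [ 1.4 -0.7 -0.2] gap 0.0007614835384955342 t 20.0
F shaker [ 1.2 -1.  -0.2]
tool shifts from now (mm): x -0.6821599495546167
```

Just touching. I'll follow the arc.

Call:
{"op": "drive_tool", "data": {
  "plan": [
    [0,-0.004,0,0,0,0,-1],
    [0,-0.004,0,0,0,0,-1],
    [0,-0.004,0.0005,0,0,0,-1],
    [0,-0.004,0.0005,0,0,0,-1],
    [0,-0.0037,0.0006,0,0,0,-1],
    [0,-0.0037,0.0006,0,0,0,-1]
  ]
}}

```text
t: 20.6
tcp_pos: [0.6015, -0.1327, 0.1981]
tool_rot: [0.994, 0.111, 0.001, 0.001]
force: [0.8, -4.7, 5.3]
finger_gap: 0.0
gripper_force: 2.7
```

```bash
python3 arc.py | head -3
```

```text
tcpS mm [-21.3 -55.1 198.1] yaw 12.72 tilt [ 0.0014 -0.0011] F [ 0.8 -4.7  5.3] gap 0.00020874594053423565 t 20.6
F shaker [-0.3 -4.7  5.3]
tool shifts from now (mm): x -0.7219853287364906
```

Call:
{"op": "drive_tool", "data": {
  "plan": [
    [0,-0.0037,0.0009,0,0,0,-1],
    [0,-0.0036,0.001,0,0,0,-1],
    [0,-0.0033,0.0012,0,0,0,-1],
    [0,-0.0033,0.0013,0,0,0,-1],
    [0,-0.0032,0.0015,0,0,0,-1],
    [0,-0.0031,0.0016,0,0,0,-1],
    [0,-0.003,0.0018,0,0,0,-1],
    [0,-0.003,0.0019,0,0,0,-1]
  ]
}}

```text
t: 21.4
tcp_pos: [0.5957, -0.1071, 0.1869]
tool_rot: [0.994, 0.111, 0.001, 0.001]
force: [-0.6, -4.4, 6.0]
finger_gap: 0.001
gripper_force: 3.3
```

```bash
python3 arc.py | head -3
```

```text
tcpS mm [-21.3 -28.9 186.9] yaw 12.72 tilt [ 0.0012 -0.001 ] F [-0.6 -4.4  6. ] gap 0.0009668299026101663 t 21.4
F shaker [-1.6 -4.1  6. ]
tool shifts from now (mm): x -0.6967085827445807
```

Following the plan closely at about 7.5 N. Continue to θ≈1.1.

Call:
{"op": "drive_tool", "data": {
  "plan": [
    [0,-0.0029,0.0021,0,0,0,-1],
    [0,-0.0028,0.0022,0,0,0,-1],
    [0,-0.0026,0.0024,0,0,0,-1],
    [0,-0.0025,0.0024,0,0,0,-1],
    [0,-0.0022,0.0025,0,0,0,-1],
    [0,-0.0022,0.0025,0,0,0,-1],
    [0,-0.0021,0.0028,0,0,0,-1],
    [0,-0.002,0.0029,0,0,0,-1]
  ]
}}

```text
t: 22.2
tcp_pos: [0.5911, -0.0873, 0.1662]
tool_rot: [0.994, 0.111, 0.0, -0.0]
force: [1.9, -1.1, 3.5]
finger_gap: -0.001
gripper_force: 1.8
```

```bash
python3 arc.py | head -3
```

```text
tcpS mm [-21.5  -8.6 166.2] yaw 12.7 tilt [0.0001 0.001 ] F [ 1.9 -1.1  3.5] gap -0.0007160971255879343 t 22.2
F shaker [ 1.6 -1.4  3.5]
tool shifts from now (mm): x -0.5378666808722592
```

Call:
{"op": "drive_tool", "data": {
  "plan": [
    [0,-0.0018,0.003,0,0,0,-1],
    [0,-0.0017,0.0031,0,0,0,-1],
    [0,-0.0015,0.0032,0,0,0,-1],
    [0,-0.0014,0.0032,0,0,0,-1],
    [0,-0.0011,0.0033,0,0,0,-1],
    [0,-0.0011,0.0034,0,0,0,-1],
    [0,-0.0008,0.0035,0,0,0,-1],
    [0,-0.0007,0.0034,0,0,0,-1],
    [0,0,0,0,0,0,-1]
  ]
}}

```text
t: 23.1
tcp_pos: [0.5888, -0.0783, 0.1406]
tool_rot: [0.994, 0.111, -0.0, 0.0]
force: [-0.3, 0.8, 2.6]
finger_gap: -0.003
gripper_force: 0.9
```

```bash
python3 arc.py | head -3
```

```text
tcpS mm [-21.7   0.8 140.6] yaw 12.72 tilt [-0.0004 -0.0001] F [-0.3  0.8  2.6] gap -0.0030563658212925116 t 23.1
F shaker [-0.1  0.9  2.6]
tool shifts from now (mm): x -0.2915210695160759
```

Call:
{"op": "drive_tool", "data": {
  "plan": [
    [0,0,0.001,0,0,0,-1],
    [0,0,0.001,0,0,0,-1],
    [0,0,0,0,0,0,-1]
  ]
}}

```text
t: 23.4
tcp_pos: [0.5888, -0.0782, 0.1401]
tool_rot: [0.994, 0.111, 0.0, 0.0]
force: [-3.0, 0.3, 10.1]
finger_gap: -0.001
gripper_force: 5.2
```

Call:
{"op": "drive_tool", "data": {
  "plan": [
    [0,0,-0.004,0,0,0,-1],
    [0,0,-0.02,0,0,0,-1],
    [0,0,-0.04,0,0,0,-1],
    [0,0,-0.045,0,0,0,-1],
    [-0.03,0,-0.04,0,0,0,-1],
    [-0.04,0,-0.03,0,0,0,-1],
    [-0.03,0,0,0,0,0,-1],
    [0,0,0,0,0,0,-1]
  ]
}}

```text
t: 24.2
tcp_pos: [0.4881, -0.1001, 0.3183]
tool_rot: [0.994, 0.11, -0.0, 0.0]
force: [-0.3, 0.2, 0.5]
finger_gap: 0.001
gripper_force: 0.0
```

```bash
python3 - <<'E'
from m import *
st()
for n in('wrist','scene'):
    d,T=snap(n); S=toS(cloud(d,T))*1000; im=d['image'].astype(int)
    if n=='wrist': save(d,'w7.png',scale=1.25)
    o=(im[...,0]>110)&(im[...,1]<.65*im[...,0])&(im[...,2]<.4*im[...,0])&(np.abs(S[...,0]+20)<40)&(np.abs(S[...,1])<100)&(S[...,2]>90)&(S[...,2]<230)
    print(n,'lever',o.sum(), np.percentile(S[o],[1,10,50,90,99],axis=0).round(1).tolist() if o.sum() else '')
    q=(S[...,2]>104)&(S[...,2]<118)&(np.abs(S[...,1])<40)&(S[...,0]>-9)&(S[...,0]<82)&(im.sum(-1)>250)
    if q.sum(): print('rack',cv2.minAreaRect(S[q][:,:2].astype(np.float32)))
E
```

```text
tcpS mm [-124.7    1.6  318.3] yaw 12.62 tilt [-0.0008 -0.0003] F [-0.3  0.2  0.5] gap 0.0005624821841601215 t 24.2
F shaker [-0.3  0.2  0.5]
wrist lever 1034 [[-29.7, -52.6, 96.7], [-28.0, -44.5, 119.2], [-22.0, -12.3, 121.2], [-16.2, 23.3, 127.1], [-13.4, 29.9, 128.5]]
rack ((25.429683685302734, 0.7893829345703125), (64.73509216308594, 57.30141830444336), 0.4304734170436859)
scene lever 45 [[-28.2, -45.2, 117.5], [-27.1, -36.1, 119.2], [-23.4, -1.1, 122.4], [-17.0, 28.9, 127.8], [-16.3, 33.8, 128.4]]
rack ((36.30725860595703, 2.4641380310058594), (83.53526306152344, 66.79888916015625), 1.6671372652053833)
```

View pics/w7.png

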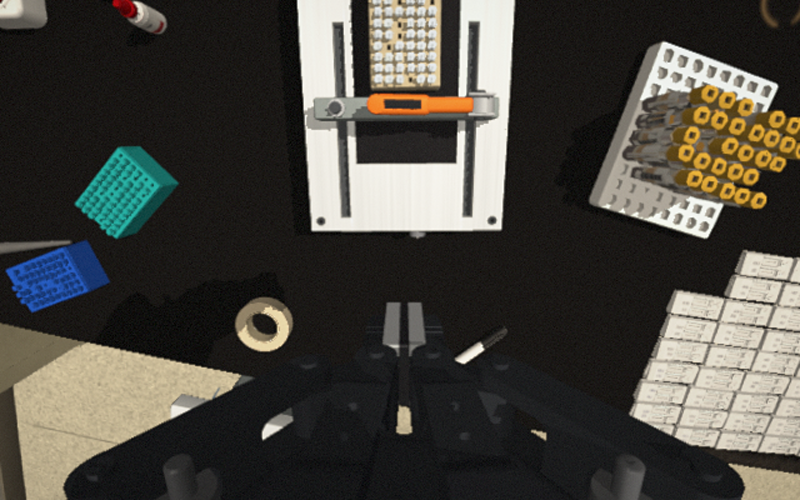

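The lever lies flat over the bar at (420,103) and the rack is tight against the pad at (405,85). The gripper is clear of everything, so I'm handing the job in.

```bash
python3 -c "
from station import manip
print(manip.sign_off())"
```

```text
the job is handed in; nothing more can be done
None
```

The rack is on the shaker, let go, against the backstop and 0.8 mm off the middle; the lever is flat, after a peak push of about 10 N, and I handed in at about 24 s. I estimate the squeeze at 7.7 N while pushing, but the bar backs off above 6 N until locked, so it was probably about 6 N once I let go to flip the lever.

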